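# Lamp on, extractor on, saw left alone

### The arm

A 6-joint arm with a two-finger parallel gripper is mounted at the origin on the work surface; the furniture and walls round the work are solid. World frame = base frame: x ahead of the robot, y to its left, z up, the work surface at z = 0. Lengths are in m, angles in rad, forces in N, time in s.
With the tool pointing down it reaches from about 0.375 to 0.975 m from the base axis. Payload 3.8 kg.
Tool frame: the origin (TCP) lies midway between the tips of the shut fingers; the grasp point (between the pads) lies 19 mm behind it; z points along the fingers, y is the line along which they close (so a half turn about z gives the same grasp; the last joint's range is limited). The gripper opens to 88 mm and grips with 3 to 60 N. Pads are 18 mm wide; open, the fingers measure 123 mm over their backs; the gripper's body (75 mm by 187 mm) begins 45 mm behind the grasp point.
Start: joints at [-1.207, 0.264, 1.604, -0, 1.274, -0.037], TCP at [0.263, -0.622, 0.239] pointing down, gripper open.
Joint ranges: [-2.63, 2.63], [-0.94, 2.18], [0.31, 2.57], [-1.31, 4.45], [0, 2.66], [-2.55, 2.55]. Speed limits (rad/s): [2.57, 2.57, 3.14, 3.14, 3.14, 3.14].

### API

Orientations are given as a unit quaternion [x, y, z, w].
In Python, from rig import monitor, optics, r gives the robot as it stands.
- The arm moves only by the tool drive_tool, never from a script. Its argument "rows" is one flat list of numbers, 7 for each row, row after row: the shift along the tool's x, y, z in m, then the turn, a rotation vector about the tool's x, y, z in rad, then the closure, from 0 (fully open) to 1 (shut). A call has 1 to 12 rows; each row is the pose to reach, as a shift and turn from the pose commanded when the call began, along the tool's axes at that moment; what a row does not reach only later rows make up. A row lasts 1/12 s, in which the tool goes at most 41.7 mm and 7.16 degrees, less where a joint would pass 70% of its speed; a pose out of reach is approached as far as the arm can. A call with a gripper value outside its range is refused whole. The fingers move at their own pace and stop on an object; "squeeze" is the grip in N (left out, the last holds). Time passes only in rows, so rows that repeat a pose let the fingers close. It gives the time, the measured TCP pose, the force, the opening and the grip force at its end, in the units of the state.
- monitor.sense(): the state, without advancing time (a new reading comes with each control period).
- optics.capture(name): name is "scene" or "top"; returns a dict with "pixels" (480x640x3 uint8, red, green, blue), "intrinsics" (3x3 intrinsics, pixels), "extrinsics" (4x4, takes a point from camera to world coordinates). Camera axes: x right, y up, looking along -z (the intrinsics and any distortion apply to the point x, -y, -z); pixel columns grow to the right and rows downward; lengths in m; the calibration is good to about 2 mm. A picture is of the moment at which its call begins. There is no depth.
- r.close_job(): hands the job in; it is judged then, once.
The state is a dict: "time": time; "q": joint angles; "qvel": joint speeds; "tau": joint torques, N m; "eef_pos": TCP position; "tool_rot": TCP orientation; "wrist_force": force on the tool from outside, world axes, zero at the start; "moment": the same for the moment, N m; "width": finger opening in m; "grip_force": force on a finger pad.
Only numpy, scipy, OpenCV 4.12 (cv2) and the standard library are available. Lean on these libraries where they do the work, as an engineer would, in place of code of your own. Each camera call takes 0.05 s, during which the arm holds its last target. There are 200 camera calls.

### The job

Get the bench ready for sanding with the wireless push switches that lie on it: with closed fingertips gently press the long bar cap (lamp) all the way down for about half a second and let it spring back, then do the same with the round cap (dust extractor). Do not touch the square cap between guard ridges or its housing, which starts the saw. Only press: leave every switch standing where it is, and the other things on the bench undisturbed, and finish with the hand clear.

Things in the scene. Friction and masses are not known exactly. Their poses are not given: they have to be found in the camera images.
- switch_bar: Loose wireless push switch, about 0.3 kg: grey plastic housing 70 x 70 mm, its top 28 mm above the bench, with one black cap in the middle. The cap is a long bar, 22 mm (its x) by 56 mm (its y): the lamp's switch. All three switches have the same grey housing and black caps and may lie in any of the three places. Origin: centre of the underside; z up.
- top_bar (a point): Centre of the top of the bar cap of switch_bar; 44 mm above the bench at rest, 36 mm when fully pressed; it moves with the cap.
- cap_bar (a joint): How far the bar cap is pressed down, m: 0 at rest (up), 0.008 fully down. A spring returns it: it begins to give at about 1.5 N and takes about 4 N to go fully down, then meets a hard stop. It counts as pressed beyond 0.005.
- switch_round: Loose wireless push switch, about 0.3 kg: grey plastic housing 70 x 70 mm, its top 28 mm above the bench, with one black cap in the middle. The cap is a round, slightly domed disc, 44 mm across: the dust extractor's switch. All three switches have the same grey housing and black caps and may lie in any of the three places. Origin: centre of the underside; z up.
- top_round (a point): Centre of the top of the round cap of switch_round; 44 mm above the bench at rest, 36 mm when fully pressed; it moves with the cap.
- cap_round (a joint): How far the round cap is pressed down, m: 0 at rest (up), 0.008 fully down. A spring returns it: it begins to give at about 1.5 N and takes about 4 N to go fully down, then meets a hard stop. It counts as pressed beyond 0.005.
- switch_square: Loose wireless push switch, about 0.3 kg: grey plastic housing 70 x 70 mm, its top 28 mm above the bench, with one black cap in the middle. The cap is a square 34 mm wide that stands between two raised grey guard ridges (60 mm long, 8 mm thick, their tops at 50 mm): the saw's switch, not to be touched. All three switches have the same grey housing and black caps and may lie in any of the three places. Origin: centre of the underside; z up.
- top_square (a point): Centre of the top of the square cap of switch_square; 44 mm above the bench at rest, 36 mm when fully pressed; it moves with the cap.
- cap_square (a joint): How far the square cap is pressed down, m: 0 at rest (up), 0.008 fully down. A spring returns it: it begins to give at about 1.5 N and takes about 4 N to go fully down, then meets a hard stop. It counts as pressed beyond 0.005.
- sanding_block: Wooden sanding block 62 x 100 x 30 mm, loose, lies flat among the switches; origin: centre of the underside. Leave it alone.
- spring_clamp: Black spring clamp 77 x 145 x 26 mm, loose, lies flat among the switches; origin: centre of the underside. Leave it alone.
- tape_measure: Yellow tape measure 37 x 82 x 65 mm, loose, standing on the bench behind the wooden frame; origin: centre of the underside. Leave it alone.

How it is judged:
On the way, in this order (a step that is already met when the one before it is completed fails the run):
1. the bar cap is pressed more than 5 mm by the fingers, the round cap up (value of joint cap_bar above 0.005 m and contact force between the fingers and switch_bar above 0.5 N and value of joint cap_round below 0.002 m), for 0.2 s.
2. the bar cap has sprung back (value of joint cap_bar below 0.002 m and contact force between the fingers and switch_bar below 0.1 N), for 0.1 s.
3. the round cap is pressed more than 5 mm by the fingers, the bar cap up (value of joint cap_round above 0.005 m and contact force between the fingers and switch_round above 0.5 N and value of joint cap_bar below 0.002 m), for 0.2 s.
At the end, for the whole second after the job is handed in: All three caps are up again (within 2 mm), the bar and round switches stand flat within 15 mm of where they were, the square switch, sanding block, spring clamp and tape measure within 10 mm, and all is at rest (value of joint each of cap_bar, cap_round, cap_square below 0.002 m and distance of each of switch_bar, switch_round from where it was at the start of the episode below 0.015 m and distance of each of switch_square, sanding_block, spring_clamp, tape_measure from where it was at the start of the episode below 0.01 m and angle between each of switch_bar, switch_round, switch_square's own z axis and vertical below 0.1 rad and linear speed of each of switch_bar, switch_round, switch_square below 0.03 m/s); the robot touches nothing.
It fails at once if the guarded square switch is touched, pressed or shifted (contact force between any of the fingers, the arm and switch_square above 0.3 N or value of joint cap_square above 0.002 m or distance of switch_square from where it was at the start of the episode above 0.01 m).
It fails at once if the bar or round switch is lifted, tipped or pushed more than 15 mm from its place (height (world z) of any of switch_bar, switch_round above 0.006 m or angle between any of switch_bar, switch_round's own z axis and vertical above 0.12 rad or distance of any of switch_bar, switch_round from where it was at the start of the episode above 0.015 m).
It fails at once if the bar or round switch is pressed hard (over 25 N) (contact force between any of the fingers, the arm and switch_bar above 25 N or contact force between any of the fingers, the arm and switch_round above 25 N).
It fails at once if the sanding block, spring clamp or tape measure is shifted by more than 10 mm (distance of any of sanding_block, spring_clamp, tape_measure from where it was at the start of the episode above 0.01 m).
It also fails if it takes over 48 s, if anything falls off the work surface, if the arm or the gripper's body presses on something with over 40 N, if the wrist force passes 120 N, or if a joint passes its speed limit or range.

## Working session

There is one attempt and no reset: what is moved stays moved. The work goes in short steps, Python scripts to look and compute and a tool call to move; the robot and the scene stay as the last step left them, time stands still between calls to the robot, and variables do not carry over. Pictures are saved under pics/ and viewed, at most 10 in all, crops included, and the job is handed in when it is done.

Besides the shell and the picture viewer there is one more tool, called after "Call:" as name(argument=value, ...), one argument or row to a line, values as JSON. drive_tool: Moves the arm, as the interface text tells. Its arguments: {"type":"object","properties":{"rows":{"type":"array"},"squeeze":{"type":"number"}},"required":["rows"]}

```bash
mkdir -p pics
cat > h.py <<'E'
import numpy as np,cv2
from rig import monitor,optics,r
def snap(cam,name):
    d=optics.capture(cam); cv2.imwrite(f'pics/{name}.png',d['pixels'][:,:,::-1]); np.savez(f'pics/{name}.npz',**{k:np.array(v) for k,v in d.items()}); return d
def px2w(name,u,v,z):
    d=np.load(f'pics/{name}.npz',allow_pickle=True);K=d['intrinsics'];E=d['extrinsics']
    p=np.linalg.inv(K)@[u,v,1]; p=E[:3,:3]@(p*[1,-1,-1]); o=E[:3,3]
    return o+p*(z-o[2])/p[2]
E
python3 - <<'E'
from h import *
for c in('top','scene'):
    d=snap(c,c+'0'); print(d.keys(),d['intrinsics'],d['extrinsics'])
print(monitor.sense())
E
```

```text
dict_keys(['pixels', 'intrinsics', 'extrinsics']) [[461.54999654   0.         321.52877185]
 [  0.         461.54999654 234.1575405 ]
 [  0.           0.           1.        ]] [[ 2.89140672e-02  9.94281180e-01 -1.02805210e-01  4.55304534e-01]
 [-9.99581444e-01  2.86624000e-02 -3.92470507e-03  2.02099987e-01]
 [-9.55616327e-04  1.02875660e-01  9.94693765e-01  9.15219988e-01]
 [ 0.00000000e+00  0.00000000e+00  0.00000000e+00  1.00000000e+00]]
dict_keys(['pixels', 'intrinsics', 'extrinsics']) [[433.82014663   0.         315.04668944]
 [  0.         433.82014663 242.62027351]
 [  0.           0.           1.        ]] [[-0.81881238  0.33892646 -0.46333049  0.13308107]
 [-0.57356956 -0.44961675  0.68473553  0.77099631]
 [ 0.02375384  0.82642219  0.56254966  0.55435774]
 [ 0.          0.          0.          1.        ]]
{'time': 0.1, 'q': array([-1.20690589e+00,  2.64673041e-01,  1.60522314e+00, -9.71248305e-07,
        1.27365877e+00, -3.68872502e-02]), 'qvel': array([-0.00061858, -0.00159668, -0.00213541, -0.00011798,  0.00016159,
       -0.00157752]), 'tau': array([ 3.57421404e-04, -5.03618610e+01, -3.58071470e+01,  7.29574892e-02,
        2.33752228e-02, -6.60345404e-05]), 'eef_pos': array([ 0.26312502, -0.62092691,  0.23752342]), 'tool_rot': array([ 9.79988752e-01,  1.99050453e-01, -1.60163115e-04, -9.67984969e-04]), 'wrist_force': array([-0.46783676,  0.79010995, -0.23560551]), 'moment': array([-0.0425877 ,  0.00512821, -0.06233925]), 'grip_force': 0.0, 'width': 0.08793032180494711}
```

View pics/top0.png

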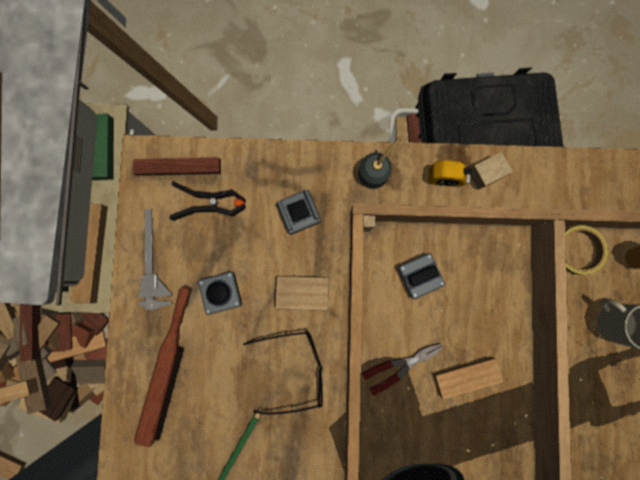

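View pics/scene0.png

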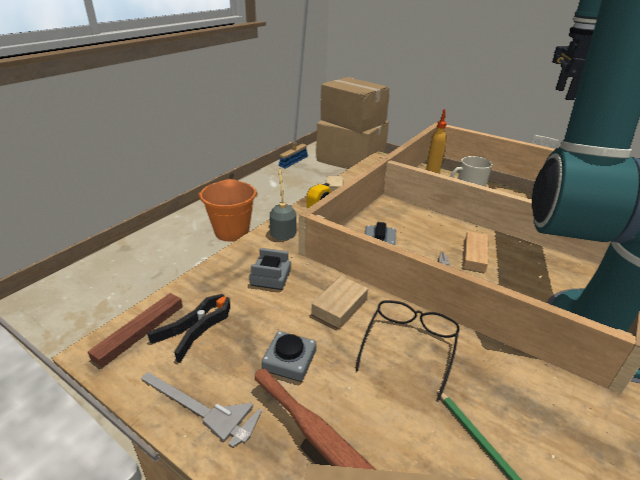

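The bar switch is inside the frame at about (421,275), the round one at (220,292) and the square one at (298,212). I'll enlarge both targets.

Run:
```python
from h import *
im=cv2.imread('pics/top0.png')
a=cv2.resize(im[240:310,380:460],None,fx=5,fy=5,interpolation=2);b=cv2.resize(im[257:327,180:260],None,fx=5,fy=5,interpolation=2)
cv2.imwrite('pics/c1.png',np.hstack([a,b]))
for n,u,v,z in[('bar',421,275,.044),('round',219,292,.044),('sq',299,212,.044),('tape',449,173,.05),('frame corner',355,210,.08),('divider',540,270,.08),('sanding',302,293,.03)]:print(n,px2w('top0',u,v,z).round(3))
# frame height: near corner top/bottom in scene
for z in(.05,.06,.07,.08,.09,.1,.11):print(z,px2w('scene0',302,217,z).round(3),px2w('top0',354,207,z).round(3))
print(px2w('scene0',302,254,0))
```

```text
bar [0.474 0.016 0.044]
round [0.431 0.394 0.044]
sq [0.587 0.25  0.044]
tape [ 0.669 -0.034  0.05 ]
frame corner [0.588 0.145 0.08 ]
divider [ 0.488 -0.19   0.08 ]
sanding [0.433 0.239 0.03 ]
0.05 [0.631 0.091 0.05 ] [0.598 0.145 0.05 ]
0.06 [0.621 0.104 0.06 ] [0.597 0.146 0.06 ]
0.07 [0.611 0.118 0.07 ] [0.595 0.147 0.07 ]
0.08 [0.601 0.131 0.08 ] [0.593 0.147 0.08 ]
0.09 [0.592 0.145 0.09 ] [0.592 0.148 0.09 ]
0.1 [0.582 0.158 0.1  ] [0.59  0.149 0.1  ]
0.11 [0.572 0.172 0.11 ] [0.588 0.149 0.11 ]
[0.58709738 0.14958816 0.        ]
```

View pics/c1.png

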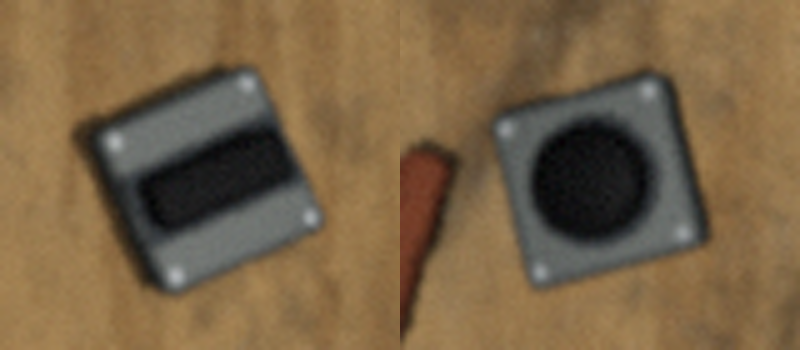

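```bash
cat >> h.py <<'E'
from scipy.spatial.transform import Rotation as R
def to(x,y,z):
    s=monitor.sense(); M=R.from_quat(s['tool_rot']).as_matrix()
    print('t',s['time'],'pos',s['eef_pos'].round(4),'F',s['wrist_force'].round(2),'w',round(s['width'],4),'shift',(M.T@(np.array([x,y,z])-s['eef_pos'])).round(4))
E
python3 - <<'E'
from h import *
f=lambda u,v,z:px2w('top0',u,v,z).round(4)
print('bar',f(423.6,275.2,.044),f(422,275.6,.028),'rnd',f(217.6,292.6,.044),f(218.4,292.8,.028))
print('bottle/mug',f(636,255,.15),f(620,325,.09))
M=R.from_quat(monitor.sense()['tool_rot']).as_matrix();print(M.round(4))
d=f(431,262,.044)-f(413,269,.044)
print('bar yaw',np.degrees(np.arctan2(d[1],d[0])),'tool y',np.degrees(np.arctan2(M[1,1],M[0,1])))
b=f(422,275.6,.028);to(b[0],b[1],.30)
E
```

```text
bar [0.4733 0.0115 0.044 ] [0.4728 0.011  0.028 ] rnd [0.4297 0.397  0.044 ] [0.4289 0.399  0.028 ]
bottle/mug [ 0.5147 -0.317   0.15  ] [ 0.395  -0.3245  0.09  ]
[[ 9.208e-01  3.901e-01 -7.000e-04]
 [ 3.901e-01 -9.208e-01  1.800e-03]
 [ 1.000e-04 -2.000e-03 -1.000e+00]]
bar yaw -67.35606625290777 tool y -67.03710955612114
t 0.1 pos [ 0.2631 -0.6209  0.2375] F [-0.47  0.79 -0.24] w 0.0879 shift [ 0.4396 -0.5002 -0.0615]
```

Call:
drive_tool(
  rows=[0,0,-0.03,0,0,0,1,0.01,-0.01,-0.06,0,0,0,1,0.03,-0.035,-0.08,0,0,0,1,0.055,-0.06,-0.08,0,0,0,1,0.08,-0.09,-0.08,0,0,0,1,0.105,-0.12,-0.08,0,0,0,1,0.13,-0.15,-0.08,0,0,0,1,0.155,-0.18,-0.08,0,0,0,1,0.18,-0.205,-0.08,0,0,0,1,0.205,-0.235,-0.08,0,0,0,1,0.23,-0.26,-0.08,0,0,0,1,0.255,-0.29,-0.08,0,0,0,1],
  squeeze=10,
)

```text
time: 1.1
eef_pos: [0.3851, -0.2534, 0.3183]
tool_rot: [0.98, 0.199, -0.0, -0.0]
wrist_force: [-0.0, 0.0, -0.2]
width: 0.0102
grip_force: 0.0
```

Call:
drive_tool(
  rows=[0.025,-0.03,0,0,0,0,1,0.05,-0.055,0,0,0,0,1,0.075,-0.085,0,0,0,0,1,0.1,-0.115,0,0,0,0,1,0.125,-0.145,0,0,0,0,1,0.15,-0.17,0.02,0,0,0,1,0.17,-0.195,0.05,0,0,0,1,0.18,-0.205,0.08,0,0,0,1,0.185,-0.21,0.11,0,0,0,1,0.185,-0.21,0.14,0,0,0,1,0.185,-0.21,0.16,0,0,0,1,0.185,-0.21,0.16,0,0,0,1],
)

```text
time: 2.1
eef_pos: [0.469, 0.011, 0.1532]
tool_rot: [0.98, 0.199, -0.005, -0.001]
wrist_force: [-0.6, -0.3, -0.2]
width: 0.0003
grip_force: 0.0
```

Run:
```python
from h import *
snap('top','top1');to(.473,.011,.056)
print(R.from_quat(monitor.sense()['tool_rot']).as_matrix().round(3))
```

```text
t 2.15 pos [0.4707 0.0108 0.1559] F [-0.4  -0.    0.98] w 0.0001 shift [0.0028 0.001  0.0999]
[[ 0.921  0.39  -0.007]
 [ 0.39  -0.921  0.   ]
 [-0.006 -0.003 -1.   ]]
```

View pics/top1.png

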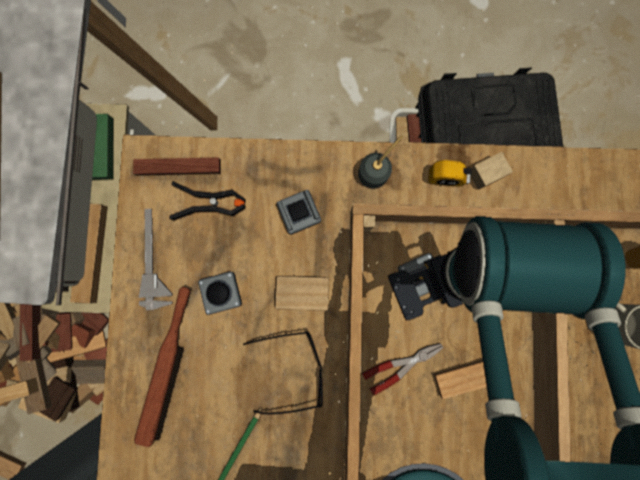

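The hand stands over the bar switch around (430,285), long side along the bar, and everything else is untouched. I'll descend to just above the cap.

Call:
drive_tool(
  rows=[0.002,0,0.015,0,0,0,1,0.002,0,0.035,0,0,0,1,0.002,0,0.055,0,0,0,1,0.002,0,0.075,0,0,0,1,0.002,0,0.09,0,0,0,1,0.002,0,0.1,0,0,0,1,0.002,0,0.105,0,0,0,1,0.002,0,0.105,0,0,0,1,0.002,0,0.105,0,0,0,1],
)

```text
time: 2.9
eef_pos: [0.4763, 0.0112, 0.0548]
tool_rot: [0.98, 0.199, 0.001, 0.0]
wrist_force: [0.6, 0.0, 0.3]
width: 0.0007
grip_force: 0.0
```

Run:
```python
from h import *
snap('scene','sc1');to(.473,.011,.037)
im=cv2.imread('pics/sc1.png');cv2.imwrite('pics/c2.png',cv2.resize(im[160:280,310:450],None,fx=5,fy=5,interpolation=2))
```

```text
t 2.95 pos [0.4765 0.0112 0.055 ] F [ 0.66 -0.62 -0.04] w 0.0007 shift [-0.0033 -0.0012  0.018 ]
```

View pics/c2.png

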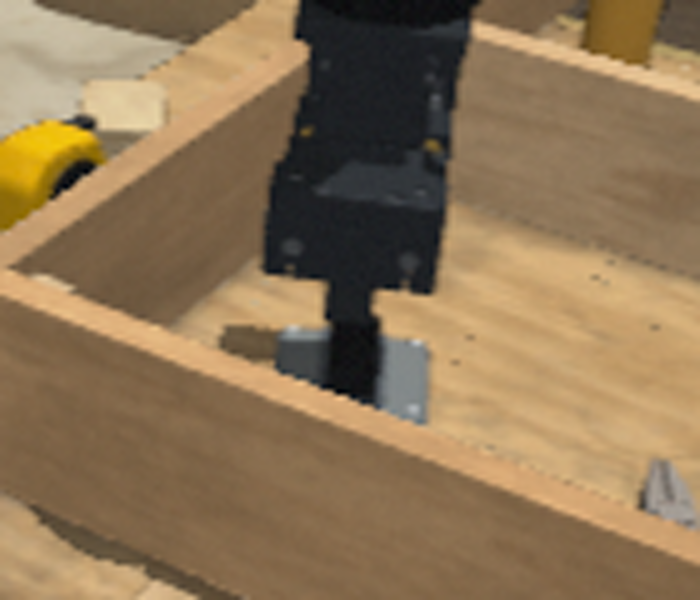

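The fingers sit centred over the bar cap between the housing's grey halves (crop 355,350), with the body clear of the frame. I'll press in small steps and read the force.

Call:
drive_tool(
  rows=[-0.002,0,0.002,0,0,0,1,-0.003,0,0.005,0,0,0,1,-0.003,0,0.007,0,0,0,1,-0.003,0,0.009,0,0,0,1,-0.003,0,0.011,0,0,0,1,-0.003,0,0.013,0,0,0,1,-0.003,0,0.014,0,0,0,1,-0.003,0,0.014,0,0,0,1],
)

```text
time: 3.62
eef_pos: [0.4725, 0.0101, 0.0396]
tool_rot: [0.98, 0.199, -0.0, 0.0]
wrist_force: [-1.0, -1.4, 2.9]
width: 0.0002
grip_force: 1.4
```

Call:
drive_tool(
  rows=[0,0,0.001,0,0,0,1,0,0,0.002,0,0,0,1,0,0,0.003,0,0,0,1,0,0,0.004,0,0,0,1,0,0,0.004,0,0,0,1,0,0,0.004,0,0,0,1],
)

```text
time: 4.12
eef_pos: [0.4725, 0.0101, 0.0363]
tool_rot: [0.98, 0.199, -0.0, -0.0]
wrist_force: [-4.0, -0.7, 9.6]
width: 0.0006
grip_force: 4.4
```

Fully down at 9.6 N. I'll hold, then release and rise.

Call:
drive_tool(
  rows=[0,0,0,0,0,0,1,0,0,0,0,0,0,1,0,0,0,0,0,0,1,0,0,0,0,0,0,1,0,0,-0.004,0,0,0,1,0,0,-0.01,0,0,0,1,0,0,-0.02,0,0,0,1,0,0,-0.045,0,0,0,1,0,0,-0.08,0,0,0,1,0,0,-0.115,0,0,0,1,0,0,-0.15,0,0,0,1,0,0,-0.15,0,0,0,1],
)

```text
time: 5.12
eef_pos: [0.4775, 0.0101, 0.1942]
tool_rot: [0.98, 0.199, 0.007, 0.002]
wrist_force: [0.9, 1.1, 0.4]
width: 0.0006
grip_force: 0.0
```

Run:
```python
from h import *
to(.429,.398,.13)
```

```text
t 5.1167 pos [0.4775 0.0101 0.1942] F [0.95 1.1  0.42] w 0.0006 shift [ 0.1059 -0.3765  0.0634]
```

Call:
drive_tool(
  rows=[0.005,-0.015,0,0,0,0,1,0.013,-0.045,0,0,0,0,1,0.023,-0.08,0,0,0,0,1,0.034,-0.115,0,0,0,0,1,0.045,-0.15,0,0,0,0,1,0.056,-0.185,0,0,0,0,1,0.067,-0.22,0,0,0,0,1,0.077,-0.255,0,0,0,0,1,0.087,-0.29,0,0,0,0,1,0.097,-0.325,0,0,0,0,1,0.106,-0.355,0,0,0,0,1,0.111,-0.374,0,0,0,0,1],
)

```text
time: 6.12
eef_pos: [0.4279, 0.4009, 0.1857]
tool_rot: [0.98, 0.2, 0.0, -0.001]
wrist_force: [-0.1, 0.2, 1.6]
width: 0.0007
grip_force: 0.0
```

Call:
drive_tool(
  rows=[0,0,0.01,0,0,0,1,0,0,0.03,0,0,0,1,0,0,0.055,0,0,0,1,0,0,0.08,0,0,0,1,0,0,0.1,0,0,0,1,0,0,0.115,0,0,0,1,0,0,0.12,0,0,0,1,0,0,0.12,0,0,0,1,0,0,0.12,0,0,0,1],
)

```text
time: 6.87
eef_pos: [0.4289, 0.3973, 0.0658]
tool_rot: [0.98, 0.199, -0.0, 0.0]
wrist_force: [0.9, 0.2, 0.1]
width: 0.0006
grip_force: 0.0
```

Run:
```python
from h import *
snap('scene','sc2');to(.429,.398,.040)
im=cv2.imread('pics/sc2.png');cv2.imwrite('pics/c3.png',cv2.resize(im[260:400,220:370],None,fx=4,fy=4,interpolation=2))
```

```text
t 6.9167 pos [0.4295 0.3979 0.0667] F [-0.04 -0.71 -0.78] w 0.0004 shift [-0.0005 -0.0003  0.0267]
```

View pics/c3.png

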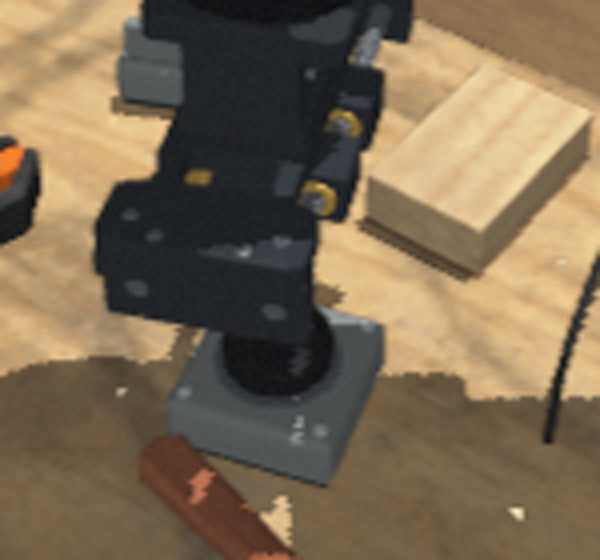

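The fingers end over the middle of the round cap (crop 275,345), clear of the handle and block. I'll press.

Call:
drive_tool(
  rows=[0,0,0.005,0,0,0,1,0,0,0.011,0,0,0,1,0,0,0.016,0,0,0,1,0,0,0.019,0,0,0,1,0,0,0.021,0,0,0,1,0,0,0.023,0,0,0,1,0,0,0.025,0,0,0,1,0,0,0.026,0,0,0,1,0,0,0.026,0,0,0,1],
)

```text
time: 7.67
eef_pos: [0.4286, 0.3977, 0.0396]
tool_rot: [0.98, 0.199, -0.0, 0.0]
wrist_force: [-0.3, 0.1, 3.1]
width: 0.0005
grip_force: 1.4
```

Call:
drive_tool(
  rows=[0,0,0.001,0,0,0,1,0,0,0.002,0,0,0,1,0,0,0.003,0,0,0,1,0,0,0.004,0,0,0,1,0,0,0.004,0,0,0,1,0,0,0.004,0,0,0,1],
)

```text
time: 8.17
eef_pos: [0.4288, 0.3979, 0.0362]
tool_rot: [0.98, 0.199, 0.0, -0.0]
wrist_force: [-2.9, -1.9, 6.4]
width: 0.0001
grip_force: 3.1
```

Call:
drive_tool(
  rows=[0,0,0,0,0,0,1,0,0,0,0,0,0,1,0,0,0,0,0,0,1,0,0,0,0,0,0,1,0,0,-0.004,0,0,0,1,0,0,-0.01,0,0,0,1,0,0,-0.02,0,0,0,1,0,0,-0.045,0,0,0,1,0,0,-0.08,0,0,0,1,0,0,-0.115,0,0,0,1,0,0,-0.15,0,0,0,1,0,0,-0.15,0,0,0,1],
)

```text
time: 9.17
eef_pos: [0.4329, 0.4013, 0.1953]
tool_rot: [0.98, 0.199, 0.007, -0.004]
wrist_force: [0.7, 0.7, 0.8]
width: 0.0002
grip_force: 0.0
```

Call:
drive_tool(
  rows=[0,0,-0.03,0,0,0,1,0,0,-0.06,0,0,0,1,0,0,-0.08,0,0,0,1,0,0,-0.08,0,0,0,1,0,0,-0.08,0,0,0,1,0,0,-0.08,0,0,0,1,0,0,-0.08,0,0,0,1],
)

```text
time: 9.75
eef_pos: [0.4279, 0.397, 0.2634]
tool_rot: [0.98, 0.199, -0.002, 0.001]
wrist_force: [-0.8, 0.1, -1.3]
width: 0.0005
grip_force: 0.0
```

Run:
```python
from h import *
snap('scene','sc3');to(.429,.398,.26)
```

```text
t 9.8 pos [0.4279 0.397  0.2633] F [-0.28 -0.27 -0.28] w 0.0006 shift [ 0.0015 -0.0005  0.0033]
```

View pics/sc3.png

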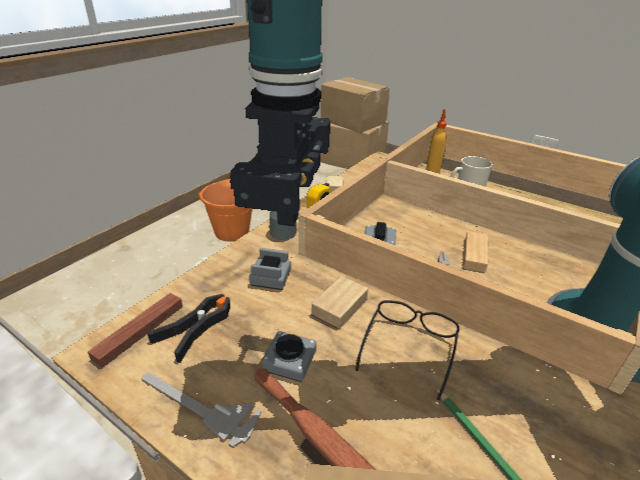

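The hand is clear. The bar cap (380,231) and round cap (290,346) are both up, and every object is where it was.

```bash
python3 -c "
from rig import r
print(r.close_job())"
```

```text
the job is handed in; nothing more can be done
None
```

I pressed the bar cap (lamp) and then the round cap (dust extractor) fully down for about half a second each; both sprang back. The saw switch and everything else look undisturbed in the last picture, the hand is clear, and the job is handed in (no verdict was returned).

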